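# Torque up a block clamp's screw and lock it

## Task

Tighten the clamp over the lino block: push the lever's black knob round clockwise until the screw bites, then load it to about 1.2 N m (12 N at the knob) and hold that for about two seconds to see that the screw stands fast; from 1.5 N m on it slips in its thread, which must not happen. Let go of the lever and push the yellow lock slide fully home under the screw's flange. Leave the other things on the bench where they are.

Things in the scene. Friction and masses are not known exactly. Their poses are not given: they have to be found in the camera images.
- clamp: Green clamp fixed to the bench: base 130x220 mm, a lino block on it, over that a bridge 36 mm wide, 216 mm long (along the clamp's y), top 74 mm above the bench, on two posts. Origin: on the bench under the screw's axis. z up; x away from the lever side, y along the bridge to the side with the yellow slide. The lever lies within 1 rad of the clamp's -x.
- screw_axis (a point): Point on the screw's upright axis, 128 mm above the bench. Clockwise from above tightens: the lever turns lightly (0.2 N m) through an unknown 0.15 to 0.85 rad until the screw bites; then it only winds up like a spring, 20 N m per rad (1 mm at the knob per 2 N), and springs back when let go. At about 1.5 N m (15 N at the knob) the screw slips in its thread and is spoilt.
- mark (a point): Red dot on the top of the screw's dark flange (flange 44 mm across, top 92 mm above the bench), 18 mm from the screw's axis. It stays put as long as the screw does not slip in its thread; a move of 0.6 mm counts as slipping. It does not show where the screw will bite.
- knob (a point): Middle of the upright black knob at the lever's end: cylinder 16 mm in diameter, reaching from 102 to 147 mm above the bench (this point at 128 mm), 100 mm from the screw's axis. The steel lever under it is 12 mm wide and lies from 95 to 103 mm above the bench.
- pointer (a point): Tip of the thin straight red pointer over the lever, 55 mm from the screw's axis, 118 mm above the bench. It turns with the lever but does not wind up with it. Frame: x points from here to the screw's axis, y in the tightening direction, z up. Do not push on it.
- scale (a point): Point on the lever over the middle of its small white scale, 55 mm from the axis, level with the pointer. Unloaded it coincides with the pointer; under load it runs ahead of it, in tightening direction, by 2.75 mm per N m.
- lock (a joint): Yellow lock slide on the bridge: 0 = open, 0.022 m = home, its steel tongue right under the screw's flange (end stop). Slides toward the screw, in the clamp's -y direction, against 2 N of friction and stays where it is left. It starts between 0 and 4 mm.
- lock_post (a point): Middle of the yellow slide's upright post: 16 mm (clamp x) by 14 mm (clamp y), from 83 to 126 mm above the bench, this point 110 mm above the bench; 68 mm from the screw's axis along the clamp's +y when the slide is at 0.
- solvent_jar: Bystander: squat plain brown jar, 68 mm across, 41 mm high. Origin: centre of its underside.
- masking_tape: Bystander: roll of cream masking tape lying flat, 96 mm across, 25 mm high. Origin: centre of its underside.
- brayer_brown: Bystander: hand ink roller with brown handle, 191x97x54 mm. Origin: centre of its underside.
- sanding_block: Bystander: brown sanding block, 42x72x30 mm. Origin: centre of its underside.

How it is judged:
By the outcome, as a careful person would: the job done as asked, in the order asked, and still so for the second after the job is handed in, with the robot touching nothing.
It also fails if it takes over 58 s, if anything falls off the work surface, if the arm or the gripper's body presses on something with over 40 N, if the wrist force passes 120 N, or if a joint passes its speed limit or range.

## Robot

A 6-joint arm with a two-finger parallel gripper is mounted at the origin on a cart in front of the work surface, level with it; the furniture and walls round the work are solid. World frame = base frame: x ahead of the robot, y to its left, z up, the work surface at z = 0. Lengths are in mm, angles in degrees, forces in N, time in s.
With the tool pointing down it reaches from about 300 to 850 mm from the base axis. Payload 4.2 kg.
Tool frame: the origin (TCP) lies on the centre line of the jaws, within the pads' length; the fingertips stand 14 mm ahead of it and the grasp point (between the pads) lies 5 mm behind it; z points along the fingers, y is the direction in which the jaws open and shut (so a half turn about z gives the same grasp; the last joint's range is limited). The gripper opens to 91 mm and grips with 3 to 60 N. Pads are 32 mm wide; open, the fingers measure 118 mm over their backs; the gripper's body (76 mm by 178 mm) begins 60 mm behind the grasp point.
Start: joints at [-73.224, 18.312, 89.639, -0, 72.044, -1.146], TCP at [176.944, -547.113, 227.976] pointing down, gripper open.
Joint ranges: [-177.97, 177.97], [-48.28, 115.42], [12.27, 149.76], [-77.06, 257.06], [2.81, 150.46], [-146.56, 146.56]. Speed limits (degrees/s): [147.25, 147.25, 180, 180, 180, 180].

## Interface

Orientations are given as [roll, pitch, yaw] about the fixed x, y, z axes, in that order (R = Rz(yaw) Ry(pitch) Rx(roll)).
In Python, from workcell import env gives the robot as it stands.
- The arm moves only by the tool play_rows, never from a script. Its argument "increments" is a list of rows, each a list of 5 numbers: the shift along the world's x, y, z in mm, then the turn about the world's z in degrees, then the closure, from 0 (fully open) to 1 (shut). In form: [[x, y, z, yaw, fingers], ...]. A call has 1 to 20 rows; each row shifts and turns the commanded pose from where the row before left it; what a row does not reach is not made up. A row lasts 1/8 s, in which the tool goes at most 62.5 mm and 10.7 degrees, less where a joint would pass 70% of its speed; a pose out of reach is approached as far as the arm can. A call is refused whole if a number of a shift passes 62.5 or a number of a turn 10.7, either way. A call with a gripper value outside its range is refused whole. The fingers move at their own pace and stop on an object; "newtons" is the grip in N (left out, the last holds). Time passes only in rows, so rows that do not move let the fingers close. It gives the time, the measured TCP pose, the force and the opening at its end, in the units of the state.
- env.state(): the state, without advancing time (a new reading comes with each control period).
- env.grab_frame(name): name is "side" or "top"; returns the picture (480x640x3 uint8, red, green, blue); there is no depth.
- env.calibration(name): a dict with "fx", "fy", "cx", "cy" (pixels), "dist_coeffs" ([k1, k2, p1, p2, k3] as OpenCV has them; the pictures are not rectified), "R" (3x3) and "t" (3): a world point X has camera coordinates R X + t. Camera axes: x right, y down, z forward; pixel columns grow to the right and rows downward; lengths in mm; the calibration is good to about 2 mm. A picture is of the moment at which its call begins. calibration takes no time and is no camera call.
- env.job_done(): hands the job in, once; it reports no verdict.
The state is a dict: "time_s": time; "qpos": joint angles; "qvel": joint speeds; "effort": joint torques, N m; "ee_pos": TCP position; "ee_rot": TCP orientation; "force": force on the tool from outside, world axes, zero at the start; "torque": the same for the moment, N m; "gripper_width": finger opening in mm.
Only numpy, scipy, OpenCV 4.12 (cv2) and the standard library are available. Lean on these libraries where they do the work, as an engineer would, in place of code of your own. Each camera call takes 0.05 s, during which the arm holds its last target.

## Working session

There is one attempt and no reset: what is moved stays moved. The work goes in short steps, Python scripts to look and compute and a tool call to move; the robot and the scene stay as the last step left them, time stands still between calls to the robot, and variables do not carry over. Pictures are saved under pics/ and viewed, and the job is handed in when it is done.

Besides the shell and the picture viewer there is one more tool, called after "Request:" as name([rows], argument=value, ...), one row to a line, values as JSON. play_rows: Moves the arm, as the interface text tells. Its arguments: {"type":"object","properties":{"increments":{"type":"array"},"newtons":{"type":"number"}},"required":["increments"]}

```bash
mkdir -p pics; ls; cat > h.py <<'E'
from workcell import env
import numpy as np, cv2
def K(c): return np.array([[c['fx'],0,c['cx']],[0,c['fy'],c['cy']],[0,0,1.]])
def ray(n,p):
    c=env.calibration(n); u=cv2.undistortPoints(np.array([[p]],float),K(c),np.array(c['dist_coeffs'],float))[0,0]
    R=np.array(c['R']);t=np.array(c['t']); return -R.T@t, R.T@np.array([u[0],u[1],1.])
def atz(n,p,z):
    o,d=ray(n,p); return o+d*(z-o[2])/d[2]
def tri(pa,pb,a='side',b='top'):
    o1,d1=ray(a,pa);o2,d2=ray(b,pb)
    A=np.array([d1,-d2]).T; s=np.linalg.lstsq(A,o2-o1,rcond=None)[0]
    x=o1+s[0]*d1;y=o2+s[1]*d2; return (x+y)/2,np.linalg.norm(x-y)
def proj(n,X):
    c=env.calibration(n); R=np.array(c['R'],float); r=cv2.Rodrigues(R)[0]
    return cv2.projectPoints(np.array(X,float).reshape(-1,1,3),r,np.array(c['t'],float),K(c),np.array(c['dist_coeffs'],float))[0][:,0]
def snap(n,f,box=None,s=1):
    im=env.grab_frame(n); cv2.imwrite('pics/raw_'+f,im[:,:,::-1])
    if box: x,y,w,h=box; im=im[y:y+h,x:x+w]
    if s!=1: im=cv2.resize(im,None,fx=s,fy=s,interpolation=cv2.INTER_CUBIC)
    cv2.imwrite('pics/'+f,im[:,:,::-1])
E
python3 - <<'E'
from h import *
snap('side','s0.png');snap('top','t0.png')
for n in('side','top'):
    c=env.calibration(n);print(n,c['fx'],-np.array(c['R']).T@np.array(c['t']))
print(env.state())
E
```

```text
pics
side 577.8145844519319 [  628.7796557  -1145.75352858   745.87471912]
top 482.5094633675087 [ 468.85172924  -79.69091286 1227.7591862 ]
{'time_s': 0.1, 'qpos': array([-7.32239556e+01,  1.83479879e+01,  8.96999503e+01,  5.22382607e-04,
        7.20439033e+01, -1.14651723e+00]), 'qvel': array([ 0.06458056, -0.18969789, -0.16477491, -0.11553701,  0.04349911,
       -0.09189449]), 'effort': array([ 9.01786971e-04, -4.13331985e+01, -2.32509702e+01,  7.29536475e-02,
        4.22155182e-02, -6.79448476e-05]), 'ee_pos': array([ 176.81789339, -546.68244174,  227.20061898]), 'ee_rot': array([-1.79908187e+02, -2.33425291e-03,  1.79223983e+01]), 'force': array([-1.62360772, -0.09512055, -0.41063366]), 'torque': array([-0.04165915,  0.01320241, -0.00687559]), 'gripper_width': 91.49198917591406}
```

View pics/s0.png

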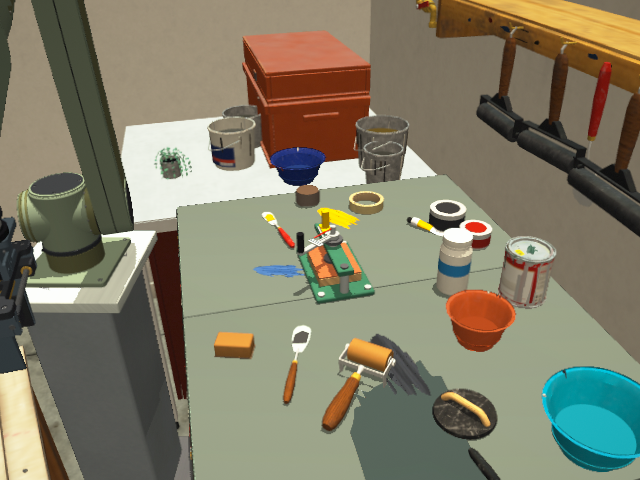

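View pics/t0.png

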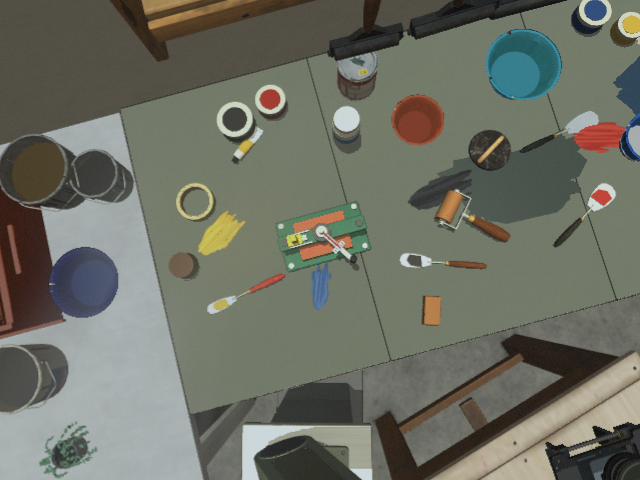

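```bash
python3 - <<'E'
import cv2
a=cv2.imread('pics/raw_s0.png');b=cv2.imread('pics/raw_t0.png')
cv2.imwrite('pics/s1.png',cv2.resize(a[200:310,280:400],None,fx=5,fy=5,interpolation=cv2.INTER_CUBIC))
cv2.imwrite('pics/t1.png',cv2.resize(b[190:280,265:385],None,fx=6,fy=6,interpolation=cv2.INTER_CUBIC))
from h import *
print(proj('top',[[0,0,0],[300,0,0],[300,200,0]]))
E
```

```text
[[306.76427024 488.96444976]
 [307.2671913  363.06052885]
 [227.7475722  362.62498209]]
```

View pics/s1.png

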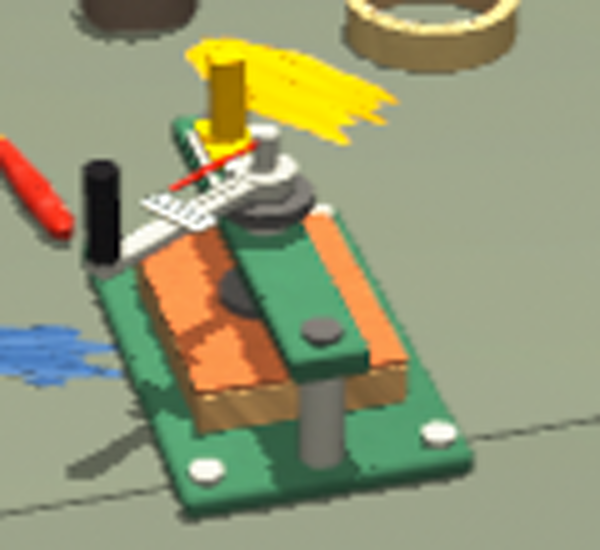

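View pics/t1.png

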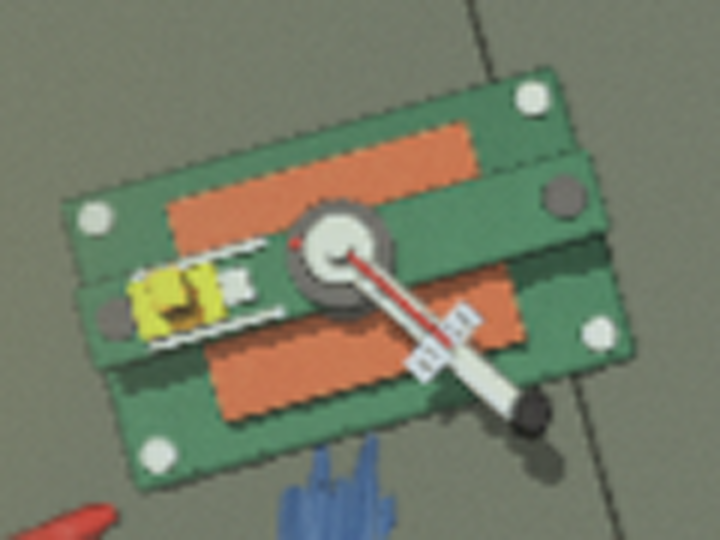

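```bash
python3 - <<'E'
from h import *
T=lambda x,y:((x+.5)/6-.5+265,(y+.5)/6-.5+190)
S=lambda x,y:((x+.5)/5-.5+280,(y+.5)/5-.5+200)
print('knobtop tri',tri(S(102,166),T(531,411)), atz('top',T(531,411),147),atz('side',S(102,166),147))
print('flange92',atz('top',T(340.5,256),92),atz('side',S(267,203),92))
p1=atz('top',T(565,197),76);p2=atz('top',T(117,318),76)
print('posts',p1,p2,(p1+p2)/2,np.linalg.norm(p1-p2),np.degrees(np.arctan2(*(p2-p1)[[1,0]])))
cs=[atz('top',T(*q),10) for q in((63,202),(553,67),(636,352),(143,492))]
print('base',cs,np.mean(cs,0),[np.linalg.norm(cs[i]-cs[i-1]) for i in range(4)])
for a,b in((1,0),(2,3)): d=cs[b]-cs[a];print(np.degrees(np.arctan2(d[1],d[0])))
print('lockpost top',atz('top',T(177,285),126),atz('side',S(228,60),126),tri(S(228,62),T(175,285)))
print('mark',atz('top',T(297,243),92))
print('hub top', atz('top',T(338,243),115))
E
```

```text
knobtop tri (array([ 550.88619158, -111.52940481,  146.94106999]), np.float64(0.9205864115640515)) [ 551.34016122 -111.47486831  147.        ] [ 550.44231297 -111.74228557  147.        ]
flange92 [617.17635846 -38.17795113  92.        ] [618.06534513 -49.65594762  92.        ]
posts [ 642.80089054 -127.6996722    76.        ] [594.49871798  52.1750068   76.        ] [618.64980426 -37.7623327   76.        ] 186.247147685544 105.03117039353106
base [array([651.54718527,  83.30593632,  10.        ]), array([ 708.78924915, -125.7515651 ,   10.        ]), array([ 586.63848197, -159.83563271,   10.        ]), array([527.86460422,  48.04893352,  10.        ])] [618.70988015 -38.55808199  10.        ] [np.float64(128.60963068056805), np.float64(216.7526073140263), np.float64(126.81692942614826), np.float64(216.03324183918608)]
105.31285124158688
105.78685096417594
lockpost top [601.73187983  23.43709432 126.        ] [599.98557352  20.93744774 126.        ] (array([600.96445406,  24.34445647, 123.34488354]), np.float64(2.1741530147174166))
mark [622.43249678 -20.92713862  92.        ]
hub top [619.2614269  -38.04290289 115.        ]
```

Request:
play_rows([
  [10,10,0,1,1],
  [25,26,0,1.8,1],
  [25,26,0,1.8,1],
  [25,26,0,1.8,1],
  [25,26,0,1.8,1],
  [25,26,0,1.8,1],
  [25,26,0,1.8,1],
  [25,26,0,1.8,1],
  [25,26,0,1.8,1],
  [25,26,0,1.8,1],
  [25,26,0,1.8,1],
  [25,26,0,1.8,1],
  [25,26,0,1.8,1],
  [25,26,0,1.8,1],
  [25,26,0,1.8,1],
  [25,26,0,1.8,1],
  [15,16,0,1.2,1],
  [0,0,0,0,1],
  [0,0,0,0,1],
], newtons=30)

```text
time_s: 2.48
ee_pos: [576.1, -131.6, 227.9]
ee_rot: [-180.0, 0.1, 47.1]
force: [0.4, 0.1, -0.2]
gripper_width: 0.5
```

```bash
python3 - <<'E'
from h import *
snap('side','s2.png',(240,130,180,180),4);snap('top','t2.png',(265,190,120,90),6)
s=env.state();print(s['time_s'],s['ee_pos'],s['ee_rot'],s['force'],s['qpos'],s['gripper_width'])
E
```

```text
2.575 [ 576.14009408 -131.98237952  228.07090326] [-1.79999144e+02  2.96712958e-02  4.70470261e+01] [-0.09068903  0.01829614  0.57615155] [-1.40036454e+01  1.97705001e+01  8.74441942e+01 -2.67455401e-02
  7.28004184e+01  2.89572408e+01] 0.3590191682210741
```

View pics/s2.png

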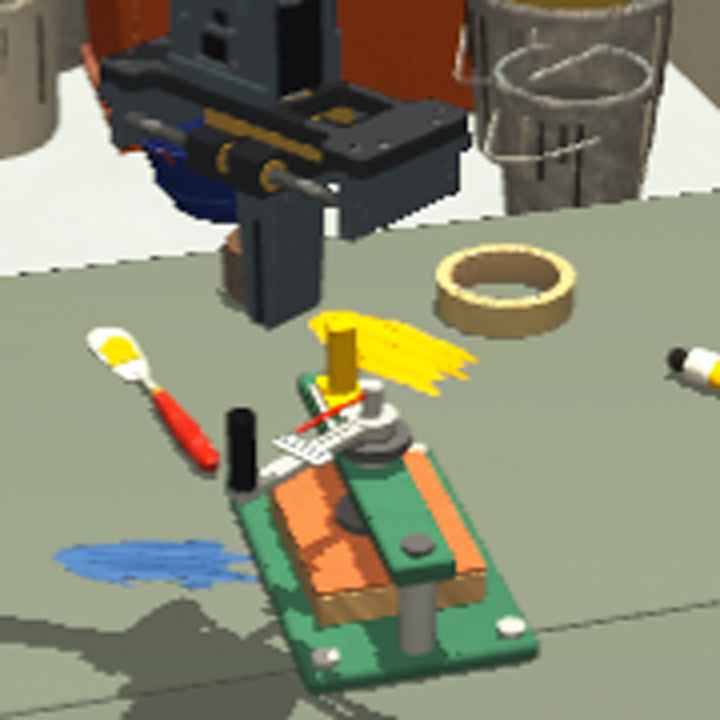

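View pics/t2.png

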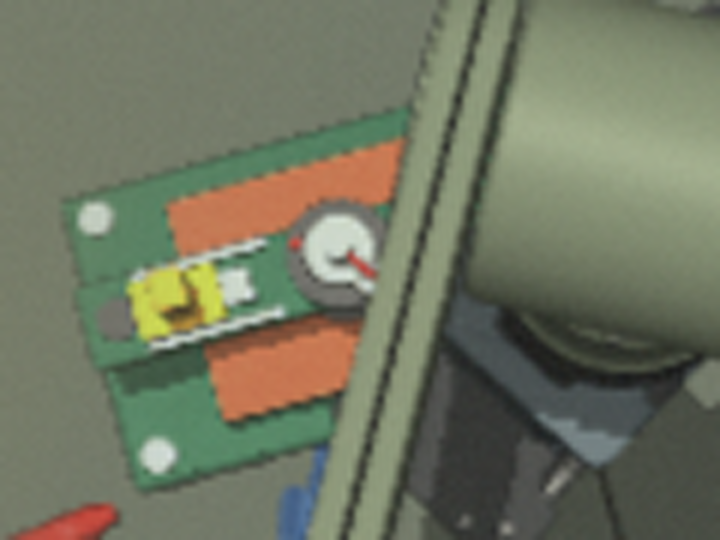

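Request:
play_rows([
  [0,0,-20,0,1],
  [0,0,-25,0,1],
  [0,0,-25,0,1],
  [0,0,-20,0,1],
  [0,0,-10,0,1],
  [0,0,-4,0,1],
  [0,0,0,0,1],
  [0,0,0,0,1],
])

```text
time_s: 3.58
ee_pos: [577.4, -131.3, 124.8]
ee_rot: [179.9, -0.0, 47.1]
force: [-0.4, -0.3, 0.4]
gripper_width: 0.3
```

```bash
python3 - <<'E'
from h import *
snap('side','s3.png',(270,190,130,110),6)
s=env.state();print(s['time_s'],s['ee_pos'],s['ee_rot'],s['force'])
E
```

```text
3.625 [ 577.37745381 -131.2450544   124.75291924] [ 1.79918932e+02 -4.07616908e-02  4.71199953e+01] [0.85373117 0.17531262 0.42050795]
```

View pics/s3.png

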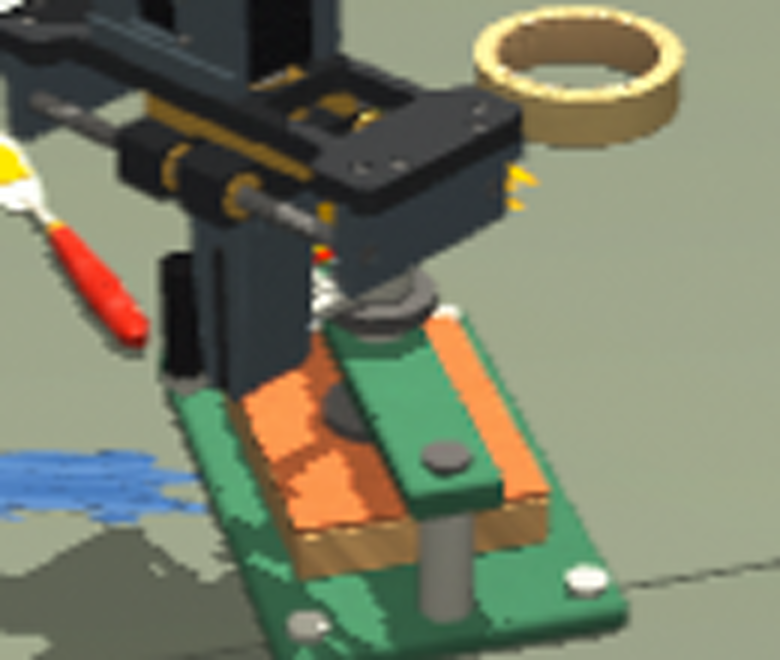

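```bash
cat >> h.py <<'E'
A=np.array([618.5,-38.3])
def C(th,off=21.3,r=100):
    u=np.array([np.cos(th),np.sin(th)]);t=np.array([np.sin(th),-np.cos(th)])
    return A+r*u-off*t
E
python3 - <<'E'
from h import *
th0=np.radians(227.3)
print(C(th0,31.4))
p=C(th0)
print('contact',p)
for k in range(1,20):
    th=th0-.05*k; q=C(th); print(k,q.round(1),(q-p).round(2),'t',np.sin(th).round(3),-np.cos(th).round(3)); p=q
E
```

```text
[ 573.7603513  -133.08567315]
contact [ 566.33771389 -126.23626048]
1 [ 562.  -123.5] [-4.33  2.72] t -0.7 0.714
2 [ 557.8 -120.6] [-4.19  2.93] t -0.664 0.748
3 [ 553.8 -117.5] [-4.04  3.14] t -0.625 0.78
4 [ 549.9 -114.1] [-3.88  3.33] t -0.586 0.811
5 [ 546.2 -110.6] [-3.7   3.52] t -0.544 0.839
6 [ 542.7 -106.9] [-3.52  3.7 ] t -0.502 0.865
7 [ 539.3 -103. ] [-3.33  3.88] t -0.458 0.889
8 [536.2 -99. ] [-3.14  4.04] t -0.413 0.911
9 [533.3 -94.8] [-2.93  4.19] t -0.367 0.93
10 [530.6 -90.5] [-2.72  4.33] t -0.32 0.947
11 [528.1 -86. ] [-2.5   4.46] t -0.272 0.962
12 [525.8 -81.4] [-2.27  4.58] t -0.224 0.975
13 [523.8 -76.7] [-2.04  4.69] t -0.175 0.985
14 [522. -72.] [-1.8   4.78] t -0.125 0.992
15 [520.4 -67.1] [-1.56  4.87] t -0.075 0.997
16 [519.1 -62.1] [-1.32  4.94] t -0.026 1.0
17 [518.  -57.1] [-1.07  5.  ] t 0.024 1.0
18 [517.2 -52.1] [-0.82  5.05] t 0.074 0.997
19 [516.6 -47. ] [-0.56  5.08] t 0.124 0.992
```

Request:
play_rows([
  [-4,2,0,0,1],
  [-4,2,0,0,1],
  [-2.6,1,0,0,1],
  [-2.2,1.3,0,-1.4,1],
  [-2.1,1.4,0,-1.4,1],
  [-2.1,1.4,0,-1.5,1],
  [-2.1,1.5,0,-1.5,1],
  [0,0,0,0,1],
  [0,0,0,0,1],
])

```text
time_s: 4.75
ee_pos: [557.8, -120.5, 123.9]
ee_rot: [-180.0, 0.0, 41.3]
force: [1.1, -1.0, -0.1]
gripper_width: 0.5
```

```bash
python3 - <<'E'
from h import *
snap('side','s4.png',(270,190,130,110),6)
s=env.state();print(s['time_s'],s['ee_pos'],s['ee_rot'],s['force'],s['torque'])
E
```

```text
4.8 [ 557.81911654 -120.49402806  123.95138951] [-1.79995965e+02  2.77460355e-03  4.13194914e+01] [ 1.32551359 -1.00277229  0.30459349] [-0.13193482 -0.24300962  0.00301651]
```

View pics/s4.png

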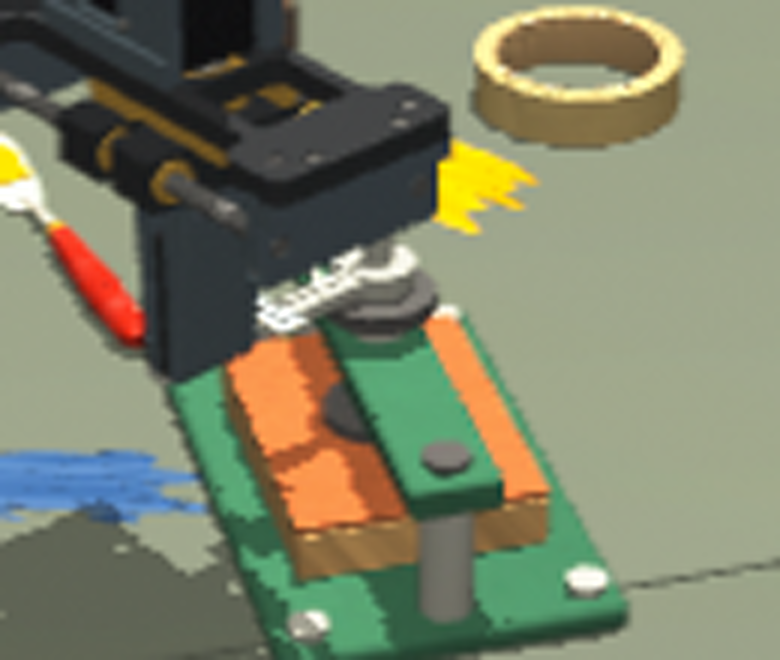

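Request:
play_rows([
  [-2,1.6,0,-1.4,1],
  [-2,1.6,0,-1.5,1],
  [0,0,0,0,1],
])

```text
time_s: 5.18
ee_pos: [553.7, -117.1, 124.0]
ee_rot: [-180.0, -0.0, 38.4]
force: [1.7, -0.4, -0.3]
gripper_width: 0.5
```

Request:
play_rows([
  [-1.9,1.7,0,-1.4,1],
  [-2,1.7,0,-1.5,1],
  [0,0,0,0,1],
])

```text
time_s: 5.55
ee_pos: [549.7, -113.7, 124.0]
ee_rot: [-180.0, -0.0, 35.5]
force: [1.1, -1.4, 0.3]
gripper_width: 0.2
```

Request:
play_rows([
  [-1.8,1.7,0,-1.4,1],
  [-1.9,1.8,0,-1.5,1],
  [0,0,0,0,1],
])

```text
time_s: 5.92
ee_pos: [546.1, -110.2, 124.0]
ee_rot: [-180.0, -0.0, 32.6]
force: [1.8, -1.2, -0.2]
gripper_width: 0.5
```

Request:
play_rows([
  [-1.7,1.8,0,-1.4,1],
  [-1.8,1.9,0,-1.4,1],
  [0,0,0,0,1],
])

```text
time_s: 6.3
ee_pos: [542.6, -106.5, 124.0]
ee_rot: [-180.0, 0.0, 29.8]
force: [1.4, -1.1, -0.4]
gripper_width: 0.6
```

Request:
play_rows([
  [-1.7,1.9,0,-1.4,1],
  [-1.6,2,0,-1.5,1],
  [0,0,0,0,1],
])

```text
time_s: 6.68
ee_pos: [539.3, -102.6, 124.0]
ee_rot: [-180.0, 0.0, 26.9]
force: [2.0, -0.8, -0.3]
gripper_width: 0.3
```

Request:
play_rows([
  [-1.6,2,0,-1.4,1],
  [-1.5,2,0,-1.5,1],
  [0,0,0,0,1],
])

```text
time_s: 7.05
ee_pos: [536.2, -98.6, 123.9]
ee_rot: [-180.0, 0.0, 24.0]
force: [0.9, -1.1, 0.2]
gripper_width: 0.6
```

Request:
play_rows([
  [-1.5,2.1,0,-1.4,1],
  [-1.4,2.1,0,-1.5,1],
  [0,0,0,0,1],
])

```text
time_s: 7.42
ee_pos: [533.3, -94.4, 124.0]
ee_rot: [-180.0, 0.0, 21.1]
force: [1.7, -0.9, 0.1]
gripper_width: 0.3
```

Request:
play_rows([
  [-1.4,2.2,0,-1.4,1],
  [-1.3,2.1,0,-1.4,1],
  [0,0,0,0,1],
])

```text
time_s: 7.8
ee_pos: [530.6, -90.1, 124.0]
ee_rot: [-180.0, 0.0, 18.3]
force: [0.4, -0.3, 0.3]
gripper_width: 0.2
```

```bash
python3 - <<'E'
from h import *
snap('side','s5.png',(270,190,130,110),6);snap('top','t5.png',(265,190,120,90),6)
s=env.state();print(s['time_s'],s['ee_pos'],s['force'],s['torque'])
E
```

```text
7.9 [530.63997304 -90.22625139 123.97605014] [ 1.87059729 -1.47108543 -0.17858726] [-0.20907217 -0.19445602 -0.01881742]
```

View pics/s5.png

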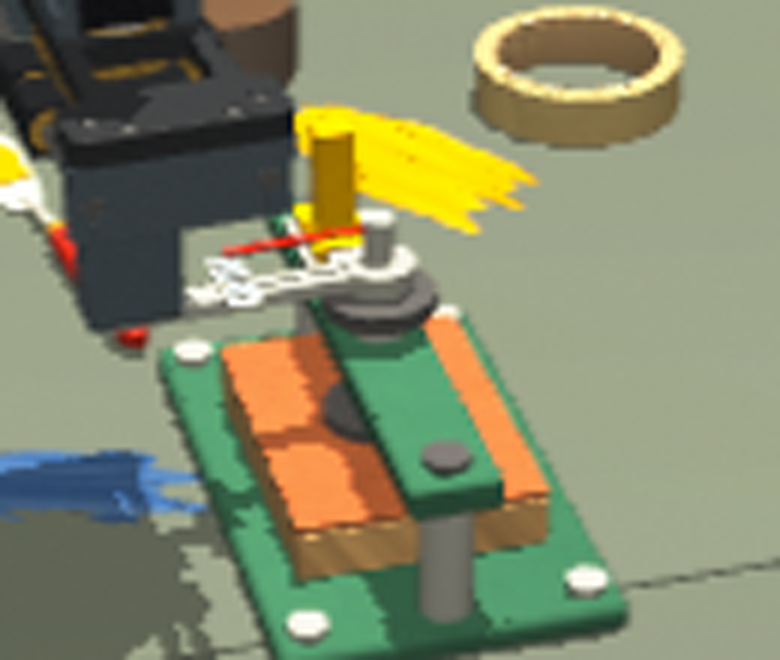

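View pics/t5.png

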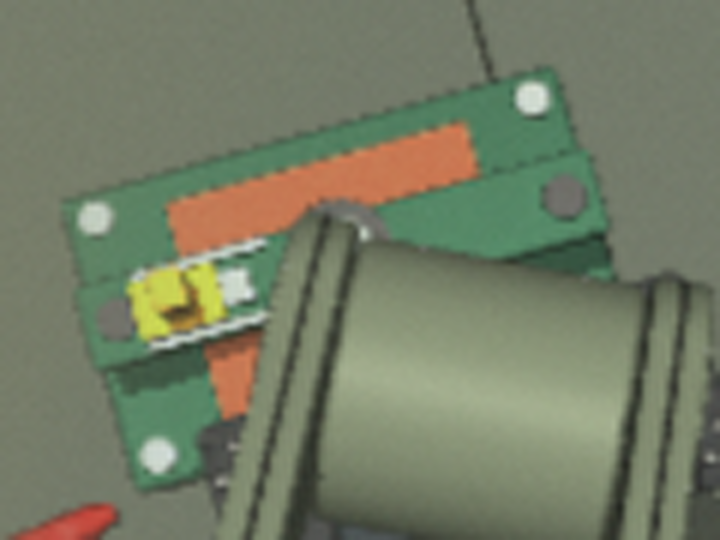

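Request:
play_rows([
  [-1.3,2.2,0,-1.4,1],
  [-1.2,2.3,0,-1.5,1],
  [0,0,0,0,1],
])

```text
time_s: 8.28
ee_pos: [528.1, -85.6, 124.0]
ee_rot: [-180.0, 0.0, 15.4]
force: [1.7, -1.9, 0.6]
gripper_width: 0.6
```

Request:
play_rows([
  [-1.2,2.3,0,-1.4,1],
  [-1.1,2.3,0,-1.5,1],
  [0,0,0,0,1],
])

```text
time_s: 8.65
ee_pos: [525.8, -81.0, 124.0]
ee_rot: [-180.0, 0.0, 12.5]
force: [1.9, -1.5, 0.5]
gripper_width: 0.7
```

Request:
play_rows([
  [-1.1,2.3,0,-1.4,1],
  [-1.0,2.4,0,-1.5,1],
  [0,0,0,0,1],
])

```text
time_s: 9.02
ee_pos: [523.7, -76.3, 124.0]
ee_rot: [-180.0, 0.0, 9.6]
force: [1.4, -2.6, -0.1]
gripper_width: 0.2
```

Request:
play_rows([
  [-0.9,2.4,0,-1.4,1],
  [0,0,0,0,1],
  [0,0,0,0,1],
])

```text
time_s: 9.4
ee_pos: [522.9, -74.1, 124.0]
ee_rot: [-180.0, 0.0, 8.2]
force: [0.8, -1.5, -0.3]
gripper_width: 0.4
```

Request:
play_rows([
  [-0.9,2.4,0,-1.4,1],
  [-0.4,1.2,0,-0.8,1],
  [0,0,0,0,1],
])

```text
time_s: 9.78
ee_pos: [521.6, -70.4, 124.0]
ee_rot: [180.0, -0.0, 6.0]
force: [0.9, -2.1, -1.0]
gripper_width: 0.3
```

Request:
play_rows([
  [-0.6,1.8,0,-1,1],
  [-0.6,1.8,0,-1.1,1],
  [0,0,0,0,1],
])

```text
time_s: 10.15
ee_pos: [520.4, -66.7, 124.0]
ee_rot: [180.0, 0.0, 3.9]
force: [1.4, -1.0, 0.0]
gripper_width: 0.4
```

Request:
play_rows([
  [-0.6,2,0,-1.2,1],
  [-0.5,2,0,-1.2,1],
  [0,0,0,0,1],
])

```text
time_s: 10.52
ee_pos: [519.4, -62.9, 124.0]
ee_rot: [180.0, -0.0, 1.5]
force: [1.7, -2.2, -0.4]
gripper_width: 0.8
```

Request:
play_rows([
  [-0.4,2,0,-1.1,1],
  [-0.4,2,0,-1.2,1],
  [0,0,0,0,1],
])

```text
time_s: 10.9
ee_pos: [518.7, -59.6, 124.1]
ee_rot: [179.9, -0.0, -0.8]
force: [1.9, -5.8, 1.0]
gripper_width: 0.7
```

Request:
play_rows([
  [0,0,0,0,1],
  [0,0,0,0,1],
])

```text
time_s: 11.15
ee_pos: [518.7, -59.7, 124.1]
ee_rot: [179.9, -0.0, -0.8]
force: [1.4, -5.2, 0.4]
gripper_width: 0.9
```

```bash
python3 - <<'E'
from h import *
s=env.state();print(s['time_s'],s['ee_pos'],s['force'],s['torque'])
for i in range(4):
  env.grab_frame('side');s=env.state();print(s['time_s'],s['ee_pos'],s['force'],s['torque'])
th=np.arctan2(s['ee_pos'][1]-A[1],s['ee_pos'][0]-A[0])
E
```

```text
11.15 [518.68838016 -59.67322114 124.08321442] [ 1.39725972 -5.16217527  0.40843335] [-0.86901484 -0.24479338 -0.02133045]
11.2 [518.70906863 -59.64486647 124.06715367] [ 1.07174341 -5.02134473  0.25866905] [-0.83413712 -0.22964815  0.03939765]
11.25 [518.68117689 -59.64365608 124.07010389] [ 1.40098853 -6.09907831  0.08559902] [-0.87965113 -0.20538324 -0.02488711]
11.3 [518.68724417 -59.66455649 124.06757701] [ 1.38305572 -5.14164799  0.026178  ] [-0.88946255 -0.16560458  0.03732877]
11.35 [518.70336439 -59.66462607 124.08507904] [ 1.15999173 -5.80479894 -0.54370992] [-9.15038872e-01 -1.51661895e-01  3.69335261e-04]
```

Request:
play_rows([
  [-0.2,1,0,-0.6,1],
  [-0.2,1,0,-0.6,1],
  [0,0,0,0,1],
  [0,0,0,0,1],
])

```text
time_s: 11.85
ee_pos: [518.4, -58.1, 124.1]
ee_rot: [179.9, -0.0, -2.0]
force: [1.8, -6.4, 0.2]
gripper_width: 0.9
```

```bash
cat > rd.py <<'E'
from h import *
F=[];T=[];P=[]
for i in range(6):
  s=env.state();F.append(s['force']);T.append(s['torque']);P.append(s['ee_pos']);env.grab_frame('side')
s=env.state();print(s['time_s'],np.mean(P,0).round(2),np.mean(F,0).round(2),np.mean(T,0).round(3))
E
python3 rd.py
```

```text
12.15 [518.37 -58.14 124.13] [ 1.67 -7.17  0.25] [-1.127 -0.229 -0.017]
```

Request:
play_rows([
  [-0.2,1,0,-0.5,1],
  [-0.1,1,0,-0.5,1],
  [0,0,0,0,1],
  [0,0,0,0,1],
])

```text
time_s: 12.65
ee_pos: [518.1, -56.6, 124.2]
ee_rot: [179.8, -0.1, -3.0]
force: [1.6, -9.5, 0.4]
gripper_width: 0.8
```

```bash
python3 rd.py
```

```text
12.95 [518.1  -56.6  124.16] [ 1.32 -8.99  0.05] [-1.382 -0.222  0.011]
```

Request:
play_rows([
  [-0.1,1,0,-0.5,1],
  [-0.1,1,0,-0.5,1],
  [0,0,0,0,1],
  [0,0,0,0,1],
])

```text
time_s: 13.45
ee_pos: [517.9, -55.1, 124.2]
ee_rot: [179.8, -0.1, -3.9]
force: [1.6, -10.2, -0.2]
gripper_width: 0.5
```

```bash
python3 rd.py
```

```text
13.75 [517.86 -55.07 124.19] [  1.32 -10.74  -0.05] [-1.633 -0.188 -0.006]
```

Request:
play_rows([
  [0,0.7,0,-0.3,1],
  [-0.1,0.7,0,-0.3,1],
  [0,0,0,0,1],
  [0,0,0,0,1],
])

```text
time_s: 14.25
ee_pos: [517.7, -54.0, 124.2]
ee_rot: [179.7, -0.1, -4.5]
force: [0.9, -11.8, 0.4]
gripper_width: 0.5
```

```bash
python3 rd.py; python3 - <<'E'
from h import *
snap('side','s6.png',(290,205,80,70),9);snap('top','t6.png',(265,190,120,90),6)
E
```

```text
14.55 [517.73 -53.99 124.2 ] [  0.75 -11.53   0.43] [-1.806 -0.172 -0.003]
```

View pics/s6.png

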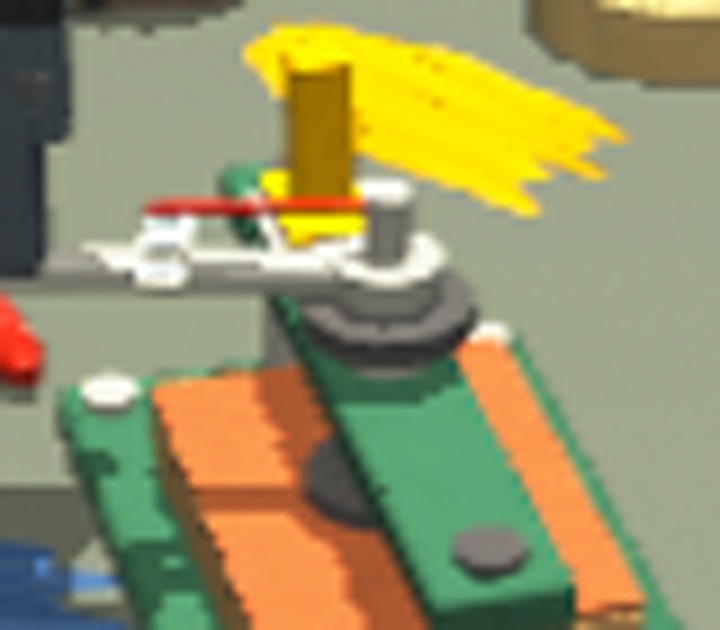

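View pics/t6.png

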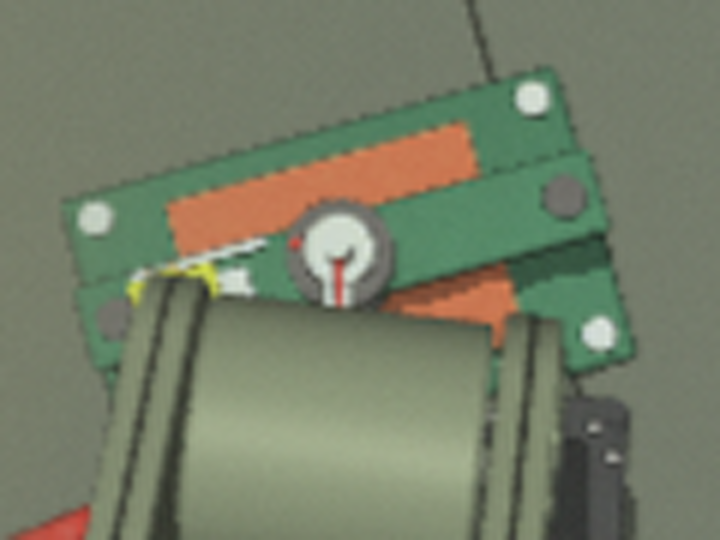

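Request:
play_rows([
  [0,0.4,0,0,1],
  [0,0,0,0,1],
  [0,0,0,0,1],
  [0,0,0,0,1],
  [0,0,0,0,1],
  [0,0,0,0,1],
  [0,0,0,0,1],
  [0,0,0,0,1],
])

```text
time_s: 15.65
ee_pos: [517.8, -53.7, 124.2]
ee_rot: [179.7, -0.1, -4.5]
force: [1.2, -11.9, 0.4]
gripper_width: 0.4
```

```bash
python3 rd.py
```

```text
15.95 [517.74 -53.7  124.21] [  0.71 -11.86   0.4 ] [-1.875 -0.165  0.013]
```

Request:
play_rows([
  [0,0,0,0,1],
  [0,0,0,0,1],
  [0,0,0,0,1],
  [0,0,0,0,1],
  [0,0,0,0,1],
  [0,0,0,0,1],
])

```text
time_s: 16.7
ee_pos: [517.7, -53.7, 124.2]
ee_rot: [179.7, -0.1, -4.5]
force: [1.1, -11.9, 1.0]
gripper_width: 0.6
```

```bash
python3 rd.py; python3 - <<'E'
from h import *
snap('top','t7.png',(265,190,120,90),6)
E
```

```text
17.0 [517.73 -53.7  124.22] [  0.84 -11.94   0.4 ] [-1.863e+00 -1.410e-01  1.000e-03]
```

View pics/t7.png

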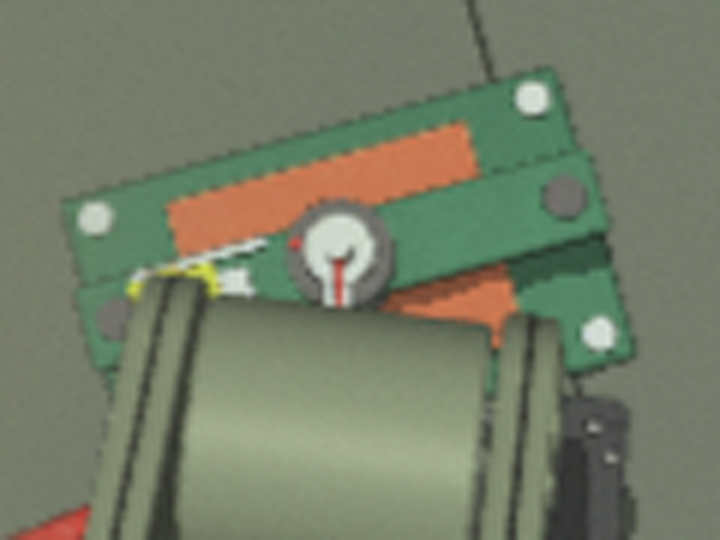

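Request:
play_rows([
  [0,-2,0,0,1],
  [0,-2,0,0,1],
  [0,-2,0,0,1],
  [0,-3,0,0,1],
  [0,-5,0,0,1],
  [0,-8,0,0,1],
  [0,-8,0,0,1],
  [0,0,10,0,1],
  [0,0,25,0,1],
  [0,0,25,0,1],
  [0,0,15,0,1],
  [0,0,0,0,1],
])

```text
time_s: 18.55
ee_pos: [518.1, -81.1, 200.2]
ee_rot: [180.0, -0.1, -4.6]
force: [0.2, -0.4, -0.9]
gripper_width: 0.2
```

```bash
python3 - <<'E'
from h import *
snap('side','s8.png',(290,205,80,70),9)
snap('top','t8.png',(265,190,120,90),6)
s=env.state();print(s['time_s'],s['ee_pos'],s['ee_rot'],s['force'])
E
```

```text
18.65 [517.02598945 -80.94855699 198.38319358] [-1.79992397e+02  7.38266900e-02 -4.57764407e+00] [-0.82309936  0.32974292 -0.20495729]
```

View pics/s8.png

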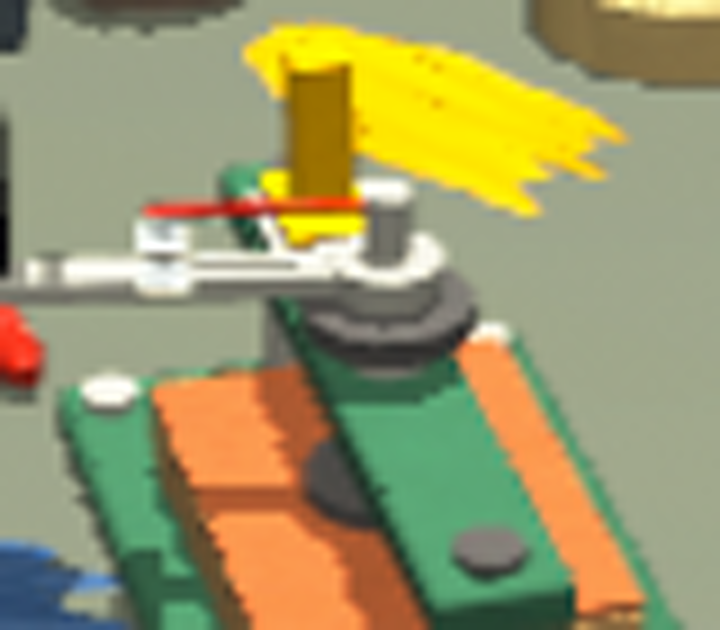

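View pics/t8.png

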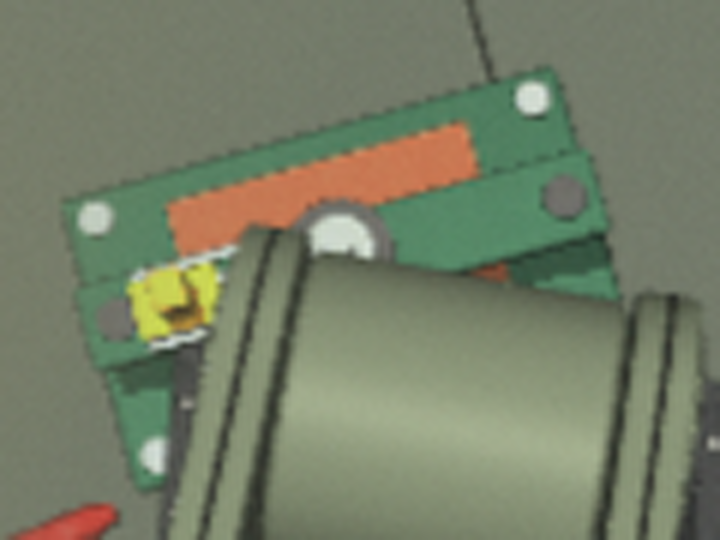

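Request:
play_rows([
  [9.5,17,0,2.5,1],
  [9.5,17,0,2.5,1],
  [9.5,17,0,2.5,1],
  [9.5,17,0,2.5,1],
  [9.5,17,0,2.5,1],
  [9.5,17,0,2.5,1],
  [9.5,17,0,2.5,1],
  [9,17,0,2.5,1],
  [0,0,-10,0,1],
  [0,0,-20,0,1],
  [0,0,-10,0,1],
  [0,0,0,0,1],
])

```text
time_s: 20.15
ee_pos: [592.3, 54.4, 158.0]
ee_rot: [-180.0, 0.1, 15.4]
force: [-0.2, -0.1, 0.7]
gripper_width: 0.4
```

```bash
python3 - <<'E'
from h import *
snap('side','s9.png',(270,170,120,100),6)
s=env.state();print(s['time_s'],s['ee_pos'],s['ee_rot'],s['force'])
E
```

```text
20.2 [592.88676338  54.53628083 158.81316839] [1.79994605e+02 3.45400316e-02 1.53955621e+01] [-0.27649306  0.22648288  0.18171918]
```

View pics/s9.png

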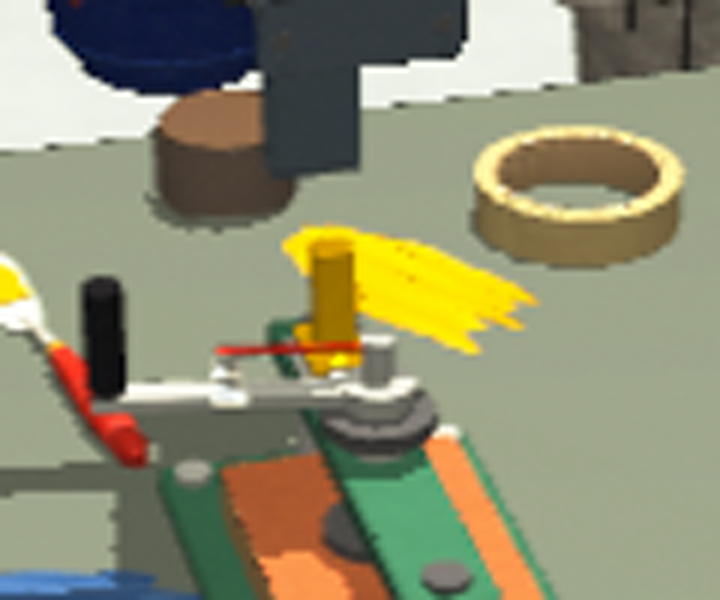

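Request:
play_rows([
  [0,0,-15,0,1],
  [0,0,-20,0,1],
  [0,0,-10,0,1],
  [0,0,-5,0,1],
  [0,0,0,0,1],
  [0.8,-2.9,0,0,1],
  [0.8,-2.9,0,0,1],
  [0.8,-2.9,0,0,1],
  [0.8,-2.9,0,0,1],
  [0.8,-2.9,0,0,1],
  [0,0,0,0,1],
])

```text
time_s: 21.58
ee_pos: [597.1, 40.3, 109.1]
ee_rot: [-180.0, -0.0, 15.4]
force: [0.6, 1.8, 0.5]
gripper_width: 0.7
```

```bash
sed 's/range(6)/range(3)/' rd.py > rd3.py; python3 rd3.py; python3 - <<'E'
from h import *
snap('side','s10.png',(270,170,120,100),6)
E
```

```text
21.725 [597.1   40.34 109.06] [-0.11  1.29  0.17] [0.108 0.019 0.017]
```

View pics/s10.png

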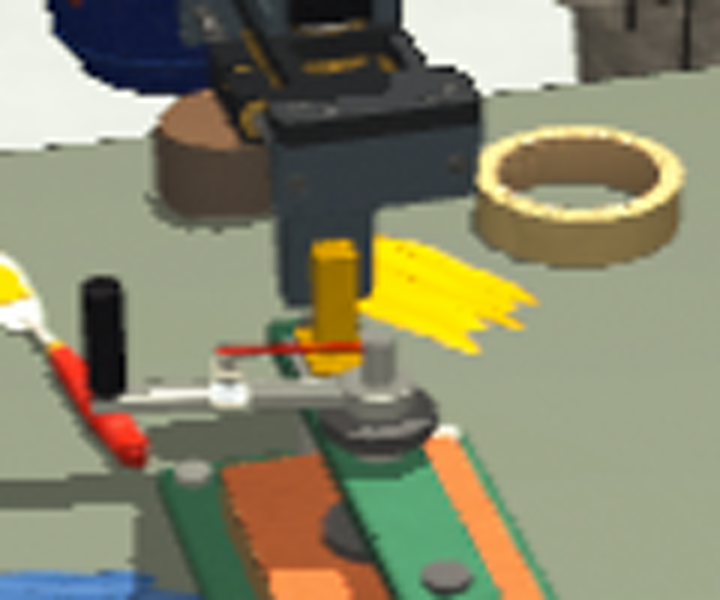

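Request:
play_rows([
  [0.8,-2.9,0,0,1],
  [0.8,-2.9,0,0,1],
  [0.8,-2.9,0,0,1],
  [0.7,-2.4,0,0,1],
  [0.3,-1,0,0,1],
  [0,0,0,0,1],
  [0,0,0,0,1],
])

```text
time_s: 22.65
ee_pos: [600.5, 28.1, 108.9]
ee_rot: [180.0, 0.0, 15.4]
force: [-0.8, 0.7, 0.3]
gripper_width: 0.8
```

Request:
play_rows([
  [0.3,-1,0,0,1],
  [0.3,-1,0,0,1],
  [0,0,0,0,1],
  [0,0,0,0,1],
])

```text
time_s: 23.15
ee_pos: [601.0, 26.3, 108.9]
ee_rot: [180.0, 0.0, 15.4]
force: [-1.2, 1.9, 0.6]
gripper_width: 0.4
```

Request:
play_rows([
  [0.3,-1,0,0,1],
  [0.3,-1,0,0,1],
  [0,0,0,0,1],
  [0,0,0,0,1],
])

```text
time_s: 23.65
ee_pos: [601.6, 24.2, 109.0]
ee_rot: [180.0, 0.0, 15.4]
force: [-0.7, 1.1, 1.1]
gripper_width: 0.4
```

Request:
play_rows([
  [0.3,-1,0,0,1],
  [0.3,-1,0,0,1],
  [0,0,0,0,1],
  [0,0,0,0,1],
])

```text
time_s: 24.15
ee_pos: [602.2, 22.2, 108.9]
ee_rot: [180.0, 0.0, 15.4]
force: [-1.6, 2.7, 1.8]
gripper_width: 0.3
```

```bash
python3 rd3.py; python3 - <<'E'
from h import *
snap('side','s11.png',(270,170,120,100),6);snap('top','t11.png',(265,190,120,90),6)
E
```

```text
24.3 [602.18  22.22 108.93] [-1.6   1.59  1.08] [ 0.208  0.268 -0.01 ]
```

View pics/s11.png

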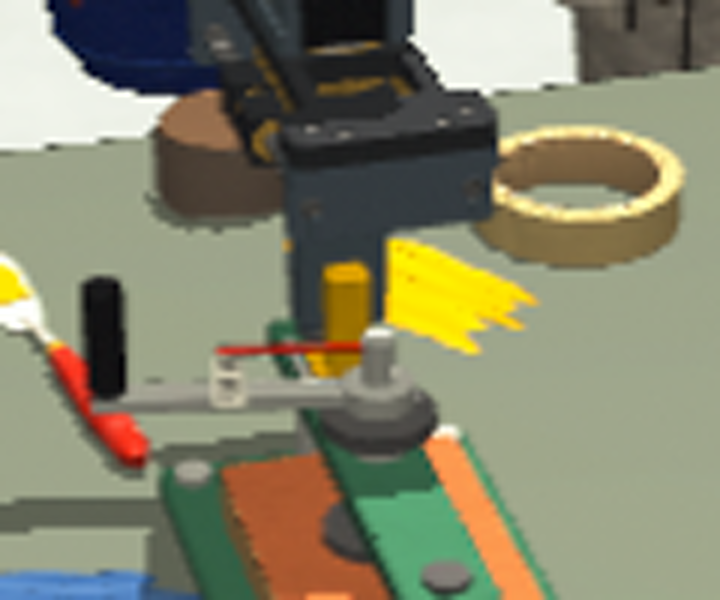

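View pics/t11.png

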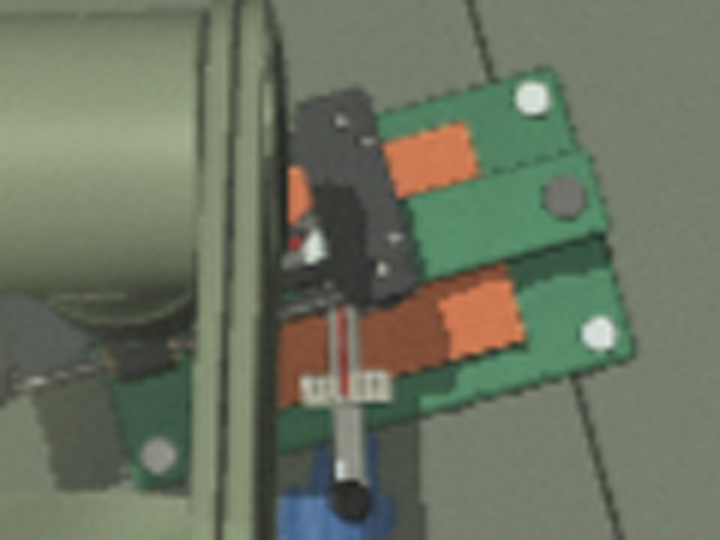

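```bash
python3 - <<'E'
from h import *
S=lambda x,y:((x+.5)/6-.5+270,(y+.5)/6-.5+170)
yc=np.array([-.2656,.9641])
for s in (0,2,4,18,20,22,24):
    P=A+yc*(68-s); q=proj('side',[[*P,126]])[0]; print(s,((q-[270,170]+.5)*6-.5).round(1))
for nm,q in(('s10',S(335,248)),('s11',S(348,271))):
    X=atz('side',q,126);d=X[:2]-A;print(nm,X,d@yc,d@[.9641,.2656])
E
```

```text
0 [335.2 244.3]
2 [336.5 246.7]
4 [337.8 249.1]
18 [347.  265.8]
20 [348.4 268.2]
22 [349.7 270.6]
24 [351. 273.]
s10 [600.42173923  24.266136   126.        ] 65.12159778105831 -0.8116854866505457
s11 [605.6511941    5.73574979 126.        ] 45.86750921859741 -0.6916386238496282
```

Request:
play_rows([
  [0.3,-1,0,0,1],
  [0,0,0,0,1],
  [0,0,0,0,1],
])

```text
time_s: 24.78
ee_pos: [602.3, 22.0, 108.9]
ee_rot: [-179.9, 0.0, 15.4]
force: [-2.3, 4.5, 1.8]
gripper_width: 0.8
```

Request:
play_rows([
  [0.4,-1.5,0,0,1],
  [0.4,-1.5,0,0,1],
  [0,0,0,0,1],
  [0,0,0,0,1],
])

```text
time_s: 25.28
ee_pos: [602.3, 21.6, 109.0]
ee_rot: [-179.7, 0.0, 15.4]
force: [-4.8, 12.2, 2.9]
gripper_width: 0.3
```

```bash
python3 rd3.py
```

```text
25.425 [602.34  21.6  109.  ] [-4.59 12.59  2.67] [ 1.891  0.695 -0.027]
```

Request:
play_rows([
  [-0.8,2.9,0,0,1],
  [-1.3,4.8,0,0,1],
  [-2,7,0,0,1],
  [-2,7,0,0,1],
  [-1.5,5,0,0,1],
  [0,0,15,0,1],
  [0,0,30,0,1],
  [0,0,40,0,1],
  [0,10,30,0,1],
  [-25,25,10,0,1],
  [-30,30,0,0,1],
  [-30,30,0,0,1],
  [-30,30,0,0,1],
  [-30,30,0,0,1],
  [-15,15,0,0,1],
  [0,0,0,0,1],
  [0,0,0,0,1],
])

```text
time_s: 27.55
ee_pos: [436.5, 214.6, 234.6]
ee_rot: [180.0, -0.1, 15.4]
force: [-0.1, 0.4, 0.0]
gripper_width: 0.3
```

```bash
python3 - <<'E'
from h import *
snap('side','s12.png',(270,170,120,100),6);snap('top','t12.png',(265,190,120,90),6)
s=env.state();print(s['time_s'],s['ee_pos'],s['force'],s['qvel'])
S=lambda x,y:((x+.5)/6-.5+270,(y+.5)/6-.5+170)
a=cv2.imread('pics/raw_t0.png');b=cv2.imread('pics/raw_t12.png')
def red(im):
    c=im[223:240,307:320].astype(float);w=np.clip(c[:,:,2]-c[:,:,1]-40,0,None);w[:,9:]=0;yy,xx=np.mgrid[:17,:13];return (w*xx).sum()/w.sum(),(w*yy).sum()/w.sum()
print(red(a),red(b))
E
```

```text
27.65 [436.55162964 214.38123963 234.23387052] [-0.7374411  -0.11153822 -0.32910686] [-0.13215638  0.28801074  0.27855123  0.19027594 -0.06453525 -0.01441882]
(np.float64(3.5754716981132075), np.float64(2.3036556603773586)) (np.float64(3.5983393876491956), np.float64(2.324857291126103))
```

View pics/s12.png

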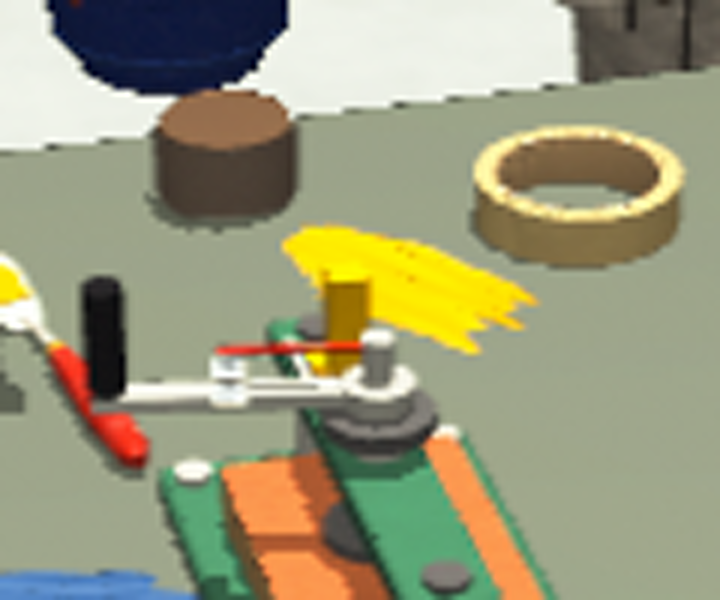

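View pics/t12.png

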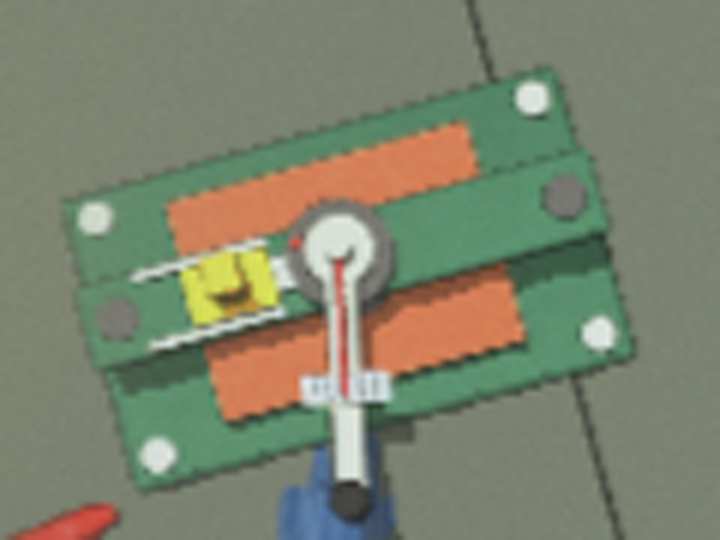

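View pics/raw_t12.png

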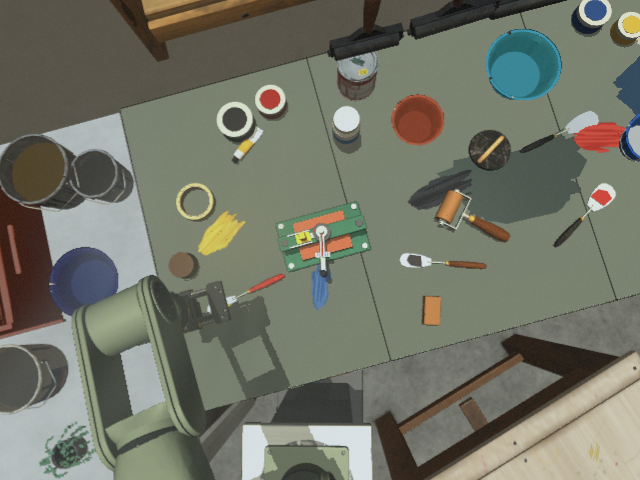

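```bash
python3 -c "
from workcell import env
print(env.job_done())"
```

```text
the job is handed in; nothing more can be done
None
```

The clamp is tightened and held, the yellow lock slide is pushed home, and the job was handed in at about 27.7 s of the 58 s allowed.

- **Tightening:** I pushed the knob clockwise with the shut fingers until the screw bit, after about 0.8 rad. I then loaded it in small steps to 11.9 N at the knob (about 1.2 N m).
- **Hold:** The load was held for a little over 2 s. The force stayed steady at 11.5–11.9 N with no drop.
- **Screw:** The red mark moved less than 0.05 px (about 0.1 mm) between the first and last top pictures, so the screw did not slip. After I let go, the lever sprang back under its pointer.
- **Lock slide:** I pushed it until it stopped: the force rose to about 13 N and the slide moved only about 0.4 mm more for 3 mm commanded. The last top picture shows it moved about 22 mm, with its tongue at the flange.
- **Surroundings:** The last top picture shows the jar, tape, roller and sanding block where they were. The arm stands clear and touches nothing.

**Readings that disagreed:**
- **Winding stiffness:** From the measured hand position the knob's winding stiffness looked like about 1.2 N/mm, not the stated 2 N/mm. I put this down to the fingers flexing and went by the wrist force.
- **Slide's end stop:** The hand stopped about 4–5 mm further on than I had reckoned. The post's position in the pictures and the hard stop both agree with the slide being home.

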